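# Put the bench air line back in service

### The arm

A 6-joint arm with a two-finger parallel gripper is mounted at the origin on the work surface. World frame = base frame: x ahead of the robot, y to its left, z up, the work surface at z = 0. Lengths are in m, angles in rad, forces in N, time in s.
With the tool pointing down it reaches from about 0.275 to 0.75 m from the base axis. Payload 10.2 kg.
Tool frame: the origin (TCP) lies midway between the tips of the shut fingers; the grasp point (between the pads) lies 19 mm behind it (env.hold_point_z is the distance from the TCP to the grasp point, in m); z points along the fingers, y is the line along which they close (so a half turn about z gives the same grasp; the last joint's range is limited). The gripper opens to 85 mm and grips with 20 to 120 N. Pads are 22 mm wide; open, the fingers measure 114 mm over their backs; the gripper's body (76 mm by 85 mm) begins 54 mm behind the grasp point. The pads swing forward as they close: fully open they stand 13 mm farther back than shut.
Start: joints at [0.93, 0.313, 1.498, -0, 1.331, -0.223], TCP at [0.213, 0.48, 0.231] pointing down, gripper open.
Joint ranges: [-2.94, 2.94], [-0.97, 2.17], [0.19, 2.56], [-1.23, 4.37], [0.02, 3.11], [-2.88, 2.88]. Speed limits (rad/s): [2.39, 2.39, 3.01, 3.14, 3.14, 3.14].

### API

Orientations are given as a unit quaternion [x, y, z, w].
In Python, from bench import env, kinematics, monitor, eyes, job gives the robot as it stands. The module is installed in compiled form; this text tells all that it offers. Calls block until the motion is done:
- env.reach(position, orientation): joint-space move of the TCP to a pose.
- env.movel(position, velocity=0.15, frame=None, guard=None): straight line of the TCP; frame=None keeps the orientation; velocity is the mean speed in m/s. With guard (N) it stops when the force on the tool has changed by that much, and returns True; else False.
- env.set_joints(angles): joint-space move.
- env.release() and env.close_gripper(effort=None): open the fingers fully, or close them until they stop; effort is the grip in N (None keeps the last).
- env.hold(seconds).
- kinematics.ik(position, orientation): joint angles nearest the present ones, or None.
- monitor.sense(): the state.
- eyes.grab_frame(name): name is "side" or "top" or "wrist"; returns a dict with "frame" (384x512x3 uint8, red, green, blue), "mtx" (3x3 intrinsics, pixels), "view" (4x4, takes a point from world to camera coordinates). Camera axes: x right, y down, z forward; pixel columns grow to the right and rows downward; lengths in m; the calibration is good to about 2 mm. A picture is of the moment at which its call begins. There is no depth.
A pose or a line that the arm cannot do raises env.MotionError and nothing moves.
- job.hand_in(): hands the job in; it is judged then, once.
The state is a dict: "clock": time; "joints": joint angles; "qvel": joint speeds; "joint_efforts": joint torques, N m; "position": TCP position; "ee_rot": TCP orientation; "contact_force": force on the tool from outside, world axes, zero at the start; "ft_torque": the same for the moment, N m; "finger_gap": opening from 0.0 (shut) to 1.0 (fully open); "gripper_force": force on a finger pad.
Only numpy, scipy, OpenCV 4.12 (cv2) and the standard library are available. Lean on these libraries where they do the work, as an engineer would, in place of code of your own. Each camera call takes 0.05 s, during which the arm holds its last target. There are 200 camera calls.

### The job

Put the bench air line back in service: first shut the drain valve (the short lever on the pipe with the water-separator bowl) by turning its lever fully square across its pipe, then open the supply valve (the long lever on the pipe with the round pressure gauge) by turning its lever fully in line with its pipe. The supply must stay shut until the drain is shut. Leave the other things on the bench where they are.

Things in the scene. Friction and masses are not known exactly. Their poses are not given: they have to be found in the camera images.
- supply_unit: supply pipe with the long-lever valve and, at its +y end, a round dial gauge facing up (62 mm across, top 117 mm high, 75 mm from the stem). The pipe (28 mm thick, axis 70 mm high) runs along the unit's y axis from -100 to +100 mm, both ends going down into the bench; brass ball valve in the middle. Fixed. Origin: on the bench under the valve stem.
- supply_lever (a joint): angle of the supply lever about its upright stem: 0 = shut stop (lever square across the pipe, pointing along the unit's -x), 1.571 = open stop (lever over the pipe, pointing along the unit's -y, away from the gauge). Opening turns it counter-clockwise seen from above. It is stiff (about 0.4 N m) and stays where it is left.
- supply_pivot (a point): point on the supply valve's stem axis at the lever's mid-height, 125 mm above the bench; x and y axes as the unit's
- supply_tip (a point): far end of the supply lever, 125 mm from the stem axis. Flat steel bar 6 mm thick; the outer 78 mm is a black rubber sleeve 22 mm wide and 14 mm thick (118 to 132 mm above the bench). Clear space of 34 mm below it even over the pipe.
- drain_unit: drain pipe with the short-lever valve and, at its -y end, a water separator (clear bowl under an aluminium head with black cap, 68 mm across, 125 mm high, 100 mm from the stem). The pipe (28 mm thick, axis 70 mm high) runs along the unit's y axis from -100 to +100 mm, both ends going down into the bench; brass ball valve in the middle. Fixed. Origin: on the bench under the valve stem.
- drain_lever (a joint): angle of the drain lever about its upright stem: 0 = shut stop (lever square across the pipe, pointing along the unit's -x), 1.571 = open stop (lever over the pipe, pointing along the unit's +y, away from the separator). Shutting turns it counter-clockwise seen from above. It is stiff (about 0.4 N m) and stays where it is left.
- drain_pivot (a point): point on the drain valve's stem axis at the lever's mid-height, 125 mm above the bench; x and y axes as the unit's
- drain_tip (a point): far end of the drain lever, 85 mm from the stem axis. Flat steel bar 6 mm thick; the outer 53 mm is a black rubber sleeve 22 mm wide and 14 mm thick (118 to 132 mm above the bench).
- wrench: loose open-ended wrench, 170 mm, lying on the bench between the two valves; origin at the middle of its underside
- screwdriver: loose screwdriver with a yellow handle, 190 mm, lying near the robot
- hammer: loose hammer, 260 mm, lying on the robot's right
- glass_bottle: empty glass bottle, 68 mm across, 170 mm tall, standing behind the valves; origin at the centre of its base
- spray_can: grey spray can, 64 mm across, 165 mm tall, standing behind the valves; origin at the centre of its base
- mug: white mug, 80 mm across, 90 mm tall, standing on the robot's left; origin at the centre of its base
- bolt_jar: clear jar with a steel lid, 72 mm across, 75 mm tall, standing behind the valves; origin at the centre of its base

How it is judged:
On the way, in this order (a step that is already met when the one before it is completed fails the run):
1. the drain lever is turned fully across its pipe while the supply is still shut (value of joint drain_lever below 0.13 rad and value of joint supply_lever below 0.4 rad), for 0.2 s.
2. the supply lever is turned fully in line with its pipe, the drain staying shut (value of joint supply_lever above 1.441 rad and value of joint drain_lever below 0.13 rad), for 0.2 s.
At the end, for the whole second after the job is handed in: The drain lever is within 0.13 rad (7 degrees) of its shut stop, square across its pipe; the supply lever is within 0.13 rad of its open stop, in line with its pipe; both are still (all of step 2 and velocity of joint drain_lever between -0.05 and 0.05 rad/s and velocity of joint supply_lever between -0.05 and 0.05 rad/s); the robot touches nothing.
It fails at once if the supply valve is opened (more than 0.4 rad) while the drain is not shut (more than 0.2 rad) (value of joint supply_lever above 0.4 rad and value of joint drain_lever above 0.2 rad).
It fails at once if another thing on the bench is shifted by more than 40 mm or a standing one knocked over (distance of any of wrench, screwdriver, hammer, glass_bottle, spray_can, mug, bolt_jar from where it was at the start of the episode above 0.04 m or angle between any of glass_bottle, spray_can, mug, bolt_jar's own z axis and vertical above 0.5 rad).
It also fails if it takes over 54 s, if anything falls off the work surface, if the arm or the gripper's body presses on something with over 40 N, if the wrist force passes 120 N, or if a joint passes its speed limit or range.

## Working session

There is one attempt and no reset: what is moved stays moved. The work goes in short steps, each a Python script; the robot and the scene stay as the last script left them, time stands still between calls to the robot, and variables do not carry over. Pictures are saved under pics/ and viewed, at most 10 in all, crops included, and the job is handed in when it is done.

```bash
mkdir -p pics
cat > h.py <<'E'
import numpy as np, cv2
from bench import env, kinematics, monitor, eyes, job
def tri(obs):
    A=[]
    for f,(u,v) in obs:
        P=np.array(f["mtx"])@np.array(f["view"])[:3]
        A+= [u*P[2]-P[0], v*P[2]-P[1]]
    X=np.linalg.svd(np.array(A))[2][-1]; return X[:3]/X[3]
def onplane(f,uv,z):
    P=np.array(f["mtx"])@np.array(f["view"])[:3]
    M=np.c_[P[:,0],P[:,1],-np.array([uv[0],uv[1],1.])]
    return np.linalg.solve(M,-(P[:,2]*z+P[:,3]))[:2]
E
python3 - <<'E'
from h import *
import pickle
F={n:eyes.grab_frame(n) for n in("top","side","wrist")}
pickle.dump(F,open("F.pkl","wb"))
for n in("top","side"):
    cv2.imwrite(f"pics/{n}0.png",cv2.resize(F[n]["frame"][:,:,::-1],(800,600),interpolation=cv2.INTER_CUBIC))
    V=np.array(F[n]["view"]);print(n,(-V[:3,:3].T@V[:3,3]).round(3),np.array(F[n]["mtx"])[0,0])
print(monitor.sense()["clock"],monitor.sense()["ee_rot"],env.hold_point_z)
E
```

```text
top [0.479 0.028 1.275] 376.5011863172642
side [-0.269 -1.18   0.936] 488.77386560438447
0.15 [ 2.07381147e-01  9.78260102e-01 -4.39858650e-04 -2.00360243e-04] 0.0187
```

View pics/top0.png

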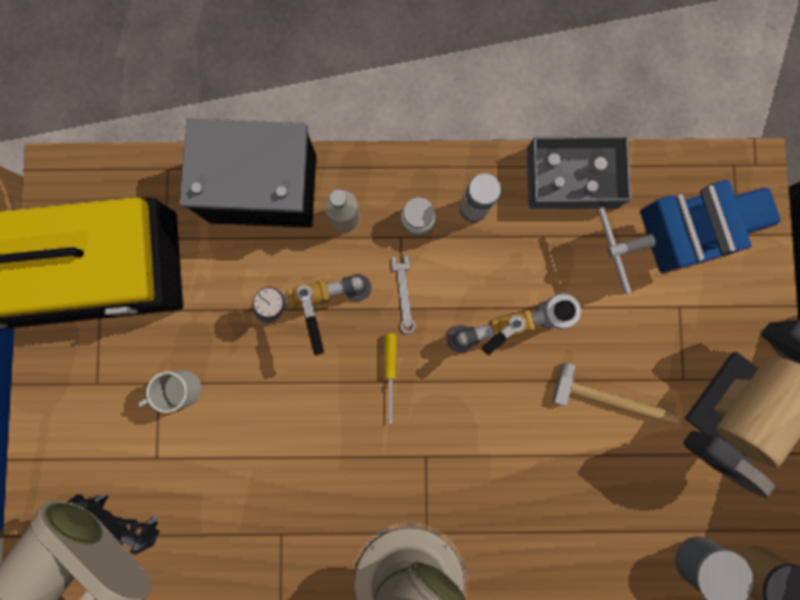

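View pics/side0.png

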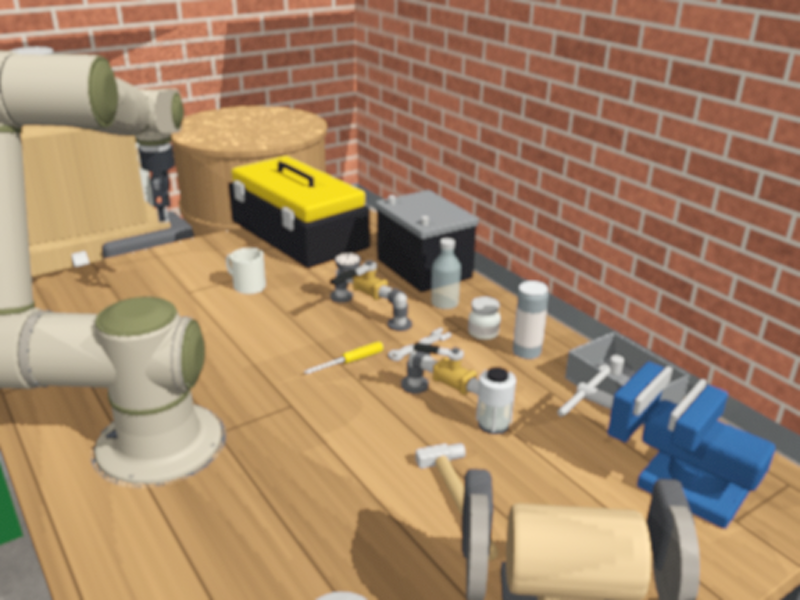

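The top view (800x600) shows the supply stem at about (305,292), its lever tip at (318,352), the drain stem at about (518,323) and its lever tip at (488,349), so the drain lever is partly open. I'll enlarge crops of both valves.

Run:
```python
import pickle,cv2,numpy as np
F=pickle.load(open("F.pkl","rb"))
t=F["top"]["frame"][:,:,::-1]; s=F["side"]["frame"][:,:,::-1]
# top crop x150-380,y170-240 ; side x200-340,y150-280
a=cv2.resize(t[170:240,150:250],(800,560),interpolation=cv2.INTER_CUBIC)
b=cv2.resize(t[170:240,280:380],(800,560),interpolation=cv2.INTER_CUBIC)
cv2.imwrite("pics/tA.png",a);cv2.imwrite("pics/tB.png",b)
cv2.imwrite("pics/sC.png",cv2.resize(s[155:275,205:335],(780,720))[:600] if 0 else cv2.resize(s[158:278,205:345],(700,600),interpolation=cv2.INTER_CUBIC))
```

```text
(no output)
```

View pics/tA.png

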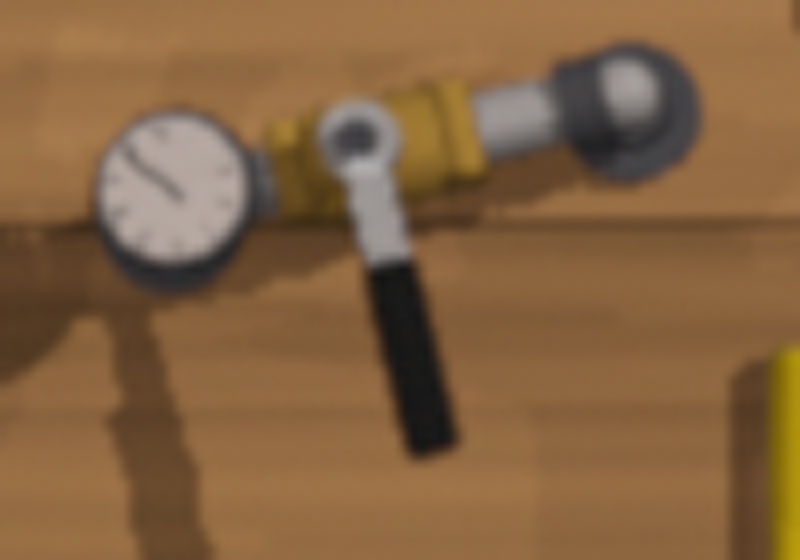

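View pics/tB.png

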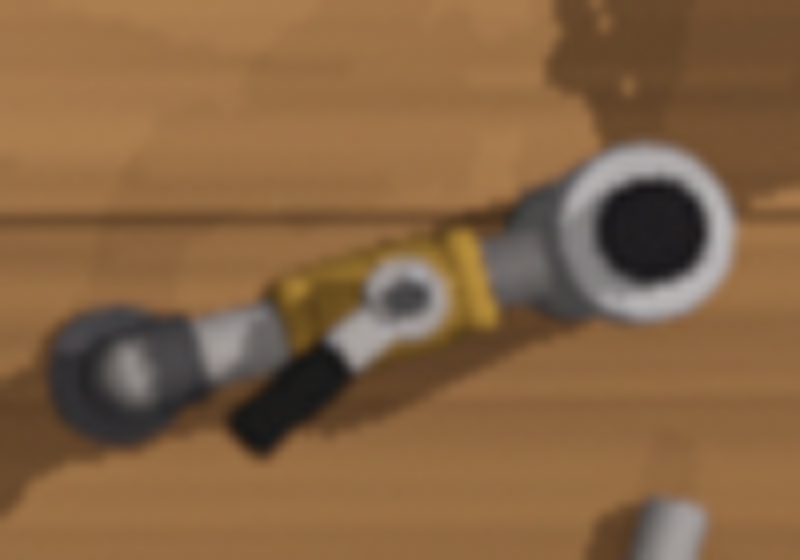

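View pics/sC.png

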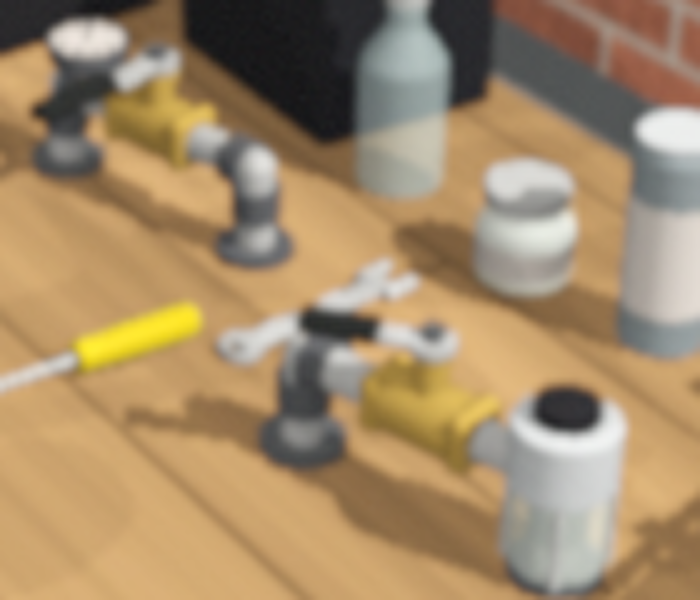

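The crops show these points:

| Point | Top crop | Side crop |
|---|---|---|
| Supply stem | (358,135) | (160,58) |
| Supply lever tip | (433,448) | (42,112) |
| Drain stem | (407,293) | (433,340) |
| Drain lever tip | (250,437) | (306,323) |

In the top crops the gauge is at (176,187) and the separator cap at (652,230).

Run:
```python
from h import *
import pickle
F=pickle.load(open("F.pkl","rb")); T,S=F["top"],F["side"]
t=lambda x0,c:((c[0]+.5)/8-.5+x0,(c[1]+.5)/8-.5+170)
s=lambda c:((c[0]+.5)/5-.5+205,(c[1]+.5)/5-.5+158)
for n,x0,a,b in(("sp",150,(358,135),(160,58)),("st",150,(433,448),(42,112)),("dp",280,(407,293),(433,340)),("dt",280,(250,437),(306,323))):
    print(n,tri([(T,t(x0,a)),(S,s(b))]).round(4),onplane(T,t(x0,a),.128).round(4))
print("gauge",onplane(T,t(150,(176,187)),.117),"sep",onplane(T,t(280,(652,230)),.125),
"ends",onplane(T,t(150,(632,90)),.085),onplane(T,t(280,(132,372)),.085))
print("screwdriver",[onplane(T,(x*.64,y*.64),.015).round(3) for x,y in((391,335),(389,422))],"hammer",onplane(T,(565*.64,385*.64),.02))
```

```text
sp [0.5968 0.2023 0.1257] [0.5955 0.2026]
st [0.478  0.1722 0.1276] [0.476  0.1734]
dp [ 0.5317 -0.2131  0.1251] [ 0.5318 -0.2127]
dt [ 0.4786 -0.1529  0.1237] [ 0.4776 -0.1516]
gauge [0.57697776 0.27428347] sep [ 0.55528237 -0.30781545] ends [0.61699102 0.10033735] [ 0.50344508 -0.11233773]
screwdriver [array([0.512, 0.032]), array([0.329, 0.038])] hammer [ 0.40313601 -0.3346103 ]
```

```bash
cat >> h.py <<'E'
def q(deg): a=np.radians((deg+90)/2); return [np.cos(a),np.sin(a),0,0]
def pose(piv,r,th,d,z):
    t=np.radians(th); e=np.array([np.cos(t),np.sin(t)]); n=np.array([-e[1],e[0]])
    p=np.array(piv)+r*e-d*n
    return [p[0],p[1],z], q(th-180)
def push(piv,r,th0,th1,d=.026,z=.106,guard=30):
    "finger on the clockwise side of the lever, tool y along it; sweep ccw th0->th1"
    p,o=pose(piv,r,th0,.036,.25); env.reach(p,o)
    p[2]=z; print("down hit",env.movel(p,.12,guard=15))
    for th in np.linspace(th0,th1,max(2,int(abs(th1-th0)/10)+1)):
        p,o=pose(piv,r,th,d,z); hit=env.movel(p,.06,frame=o,guard=guard)
        s=monitor.sense(); print(round(th,1),hit,np.round(s["position"],3),np.round(s["contact_force"],1),round(s["clock"],1))
        if hit: break
    return th
E
python3 - <<'E'
from h import *
env.close_gripper()
p=monitor.sense()["position"]; env.movel([p[0],p[1],.3])
th=push((.5317,-.213),.065,131,197)
f=eyes.grab_frame("top")["frame"][:,:,::-1]
cv2.imwrite("pics/d1.png",cv2.resize(f[150:250,260:400],(784,560),interpolation=cv2.INTER_CUBIC))
E
```

```text
down hit False
131.0 False [ 0.508 -0.147  0.106] [-0.2 -0.3 -0.2] 5.7
142.0 False [ 0.496 -0.153  0.106] [-0.6  1.2 -0.3] 6.0
153.0 False [ 0.486 -0.16   0.106] [-0.2  0.4  0.1] 6.4
164.0 False [ 0.476 -0.17   0.106] [-0.4  0.1  0.2] 6.8
175.0 False [ 0.469 -0.181  0.106] [ 0.  -0.5  0.7] 7.2
186.0 False [ 0.464 -0.194  0.106] [ 0.1 -0.7  0.4] 7.5
197.0 False [ 0.462 -0.207  0.106] [-0.7  0.4  0.3] 7.9
```

Run:
```python
from h import *
f=eyes.grab_frame("wrist")["frame"][:,:,::-1]
g=cv2.imread("pics/d1.png")
cv2.imwrite("pics/d2.png",np.hstack([cv2.resize(f,(400,300)),cv2.resize(g,(400,300))]))
```

```text
(no output)
```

View pics/d2.png

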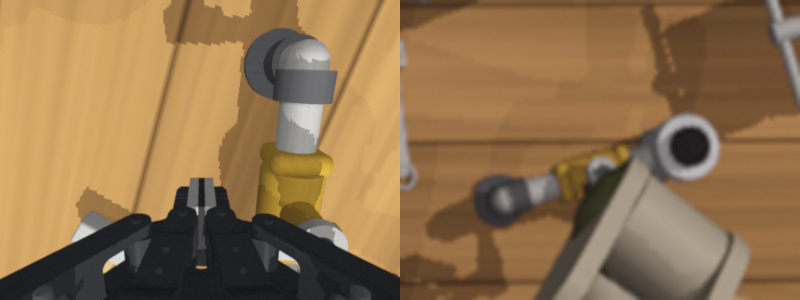

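The wrist view shows the drain stem at (325,230). The lever has gone from its old place and is hidden under the gripper. I'll push on to the stop under guard, then retreat and look.

Run:
```python
from h import *
P=(.5317,-.213)
p,o=pose(P,.065,197,.010,.106)
print(env.movel(p,.03,guard=20)); s=monitor.sense(); print(s["position"],s["contact_force"])
p,o=pose(P,.065,197,.04,.106); env.movel(p,.1)
p[2]=.3; env.movel(p,.2)
p,o=pose((.596,.2025),.095,193.5,.036,.25); env.reach(p,o)
F=eyes.grab_frame("top");f=F["frame"][:,:,::-1]
import pickle; pickle.dump(F,open("F2.pkl","wb"))
cv2.imwrite("pics/d3.png",cv2.resize(f[170:240,280:380],(800,560),interpolation=cv2.INTER_CUBIC))
print(s["clock"])
```

```text
True
[ 0.46176147 -0.20769798  0.1054209 ] [-0.49235562  3.4280052   2.62164571]
8.2833
```

View pics/d3.png

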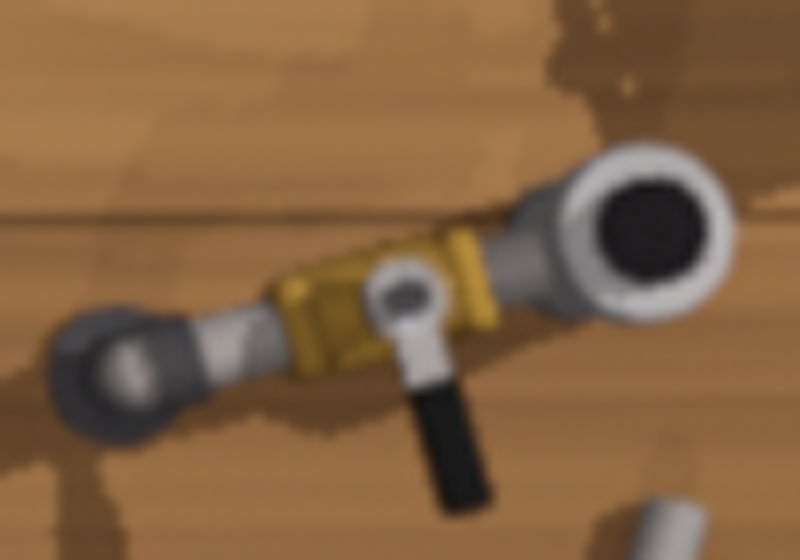

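The drain stem is at (407,293) and its lever tip at (466,505), an angle of about 195.5°. That is square to the pipe, and the guard tripped at the stop. Next is the supply valve.

Run:
```python
from h import *
P=(.596,.2025)
th=push(P,.095,193.5,283.5)
p,o=pose(P,.095,283.5,.008,.106)
print(env.movel(p,.03,guard=20)); s=monitor.sense(); print(s["position"],s["contact_force"])
p,o=pose(P,.095,283.5,.05,.106); env.movel(p,.1)
p[2]=.3; env.movel(p,.2)
env.reach([.213,.48,.3],q(66)); print(monitor.sense()["clock"])
f=eyes.grab_frame("top")["frame"][:,:,::-1]
cv2.imwrite("pics/e.png",cv2.resize(f[165:240,150:390],(800,250),interpolation=cv2.INTER_CUBIC))
```

```text
down hit False
193.5 False [0.498 0.205 0.106] [0.  0.3 0.3] 13.2
203.5 False [0.498 0.188 0.106] [ 0.1 -0.4  0.1] 13.6
213.5 False [0.502 0.172 0.106] [ 0.6 -0.9 -0.4] 14.1
223.5 False [0.509 0.156 0.106] [ 0.3 -1.1  0.3] 14.5
233.5 False [0.518 0.142 0.106] [ 0.6 -0.7 -0.2] 14.9
243.5 False [0.53  0.129 0.106] [-0.2  0.2  0.7] 15.4
253.5 False [0.544 0.119 0.106] [-0.1  0.2 -0.6] 15.8
263.5 False [0.559 0.111 0.106] [-1.2  0.   0.2] 16.2
273.5 False [0.576 0.106 0.106] [0.7 1.  0. ] 16.7
283.5 False [0.593 0.104 0.106] [-0.9 -0.6 -0.2] 17.1
True
[0.59632794 0.10467653 0.10536663] [-4.08796536 -0.85212333  2.17920178]
20.875
```

View pics/e.png

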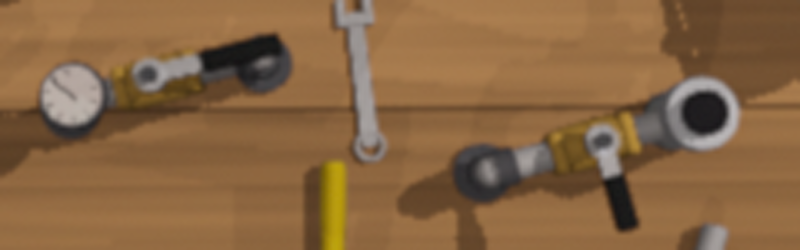

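The supply lever runs from (150,75) to (280,44), about 283.4°, in line with its pipe. The drain lever is still square to its pipe, and the loose things in view (wrench, screwdriver) look undisturbed. Handing in.

```bash
python3 -c "
from h import *
print(job.hand_in())"
```

```text
the job is handed in; nothing more can be done
None
```

I shut the drain valve first, then opened the supply valve, pushing each lever until it met its stop; the last picture shows both in position, and I handed the job in at about 21 s (no verdict came back).

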